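# Lock the tube rotator with its transit pin

## Task

The tube rotator is to be carried to the next bench, so lock its shaft: stand the steel pin from the tube rack in the hole on top of the rotator's bearing block, turn the star wheel by its spokes until you feel the pin catch in the hidden cross-hole of the shaft, then push the pin fully home so that its head sits on the block. Turn gently and never force the wheel once the pin has caught; leave the two tubes standing in their rack.

Things in the scene. Friction and masses are not known exactly. Their poses are not given: they have to be found in the camera images.
- rotator: Tube rotator, fixed: white base 150 (x) x 300 (y) x 12 mm; aluminium bearing block 64 x 50 mm, top 140 mm above the table; white gearbox on its +y side (x -60 to 60, y 54 to 124, top 128 mm high); star wheel on its -y side. Origin: on the table under the block's hole. The shaft is level, along y, 100 mm above the table.
- hole (a point): Centre of the mouth of the upright round hole in the block's top, 140 mm above the table; bore 13.8 mm, mouth chamfered 3 mm. 22 mm below the mouth is the shaft (36 mm thick), on which a pin put in the hole rests until the cross-hole comes under it; then it drops about 6 mm by itself and the wheel locks. Axes as the rotator's, z up.
- wheel: Star wheel on the shaft: hub 48 mm in diameter, 22 mm wide; five polished round spokes 12 mm thick, 72 degrees apart, reaching 82 mm from the axis. Origin: wheel centre, on the shaft's axis; y along the shaft, z along one spoke. Spokes and hidden cross-hole stand at an unknown angle. Push along the spoke's arc: a straight push can jam on one leaning back. More than 30 N on the wheel counts as forcing it.
- axle (a point): Fixed point at the wheel's centre, 110 mm to the rotator's -y side of the hole, 100 mm above the table; axes as the rotator's. The shaft turns both ways with light friction (2 to 3 N on a spoke) and stays where left. Turned with the wheel's top moving to the rotator's +x (away from the robot), the cross-hole comes under the pin after 25 to 100 degrees.
- pin_head (a point): Loose steel pin, 0.1 to 0.17 kg, upright in one of three places of the tube rack: shank 12 mm in diameter, 64 mm long, foot chamfered; plain round head 24 mm in diameter, 24 mm high. This point: centre of the head, 76 mm above the foot; z along the pin, up. Head centre above the table: on the shaft 194 mm, caught about 188 mm, home (head on the block) 152 mm.
- pin_foot (a point): Centre of the pin's foot, the lower end of its shank. Once caught, the pin slides stiffly the rest of the way home: a steady push of about 8 N, more at moments, and it stays where it is left. Loose in the hole it may lean up to 7 degrees before it is home. Caught, the wheel has about 10 degrees of play each way.
- rack: White tube rack, fixed, 250 (x) x 76 (y) mm, plate 50 mm high, end loops up to 78 mm. Origin: centre of its underside. The pin and the two tubes stand in its middle row, at x = -70, 0 and 70 mm in its frame, in any order, feet 8 mm above the table.
- tube1_mid (a point): Capped glass tube, 12 mm in diameter, 78 mm high, cap 17 mm wide, standing in the rack; this point is its centre, half-way up. To be left alone.
- tube2_mid (a point): A second tube like tube1, standing in the rack; its centre. To be left alone.
Things that resemble listed ones, but are neither listed nor needed, are in the scene too. What is shaped like the part that bears pin_head but green is not meant.

How it is judged:
By the outcome, as a careful person would: the job done as asked, in the order asked, and still so for the second after the job is handed in, with the robot touching nothing.
It also fails if it takes over 72 s, if anything falls off the work surface, if the arm or the gripper's body presses on something with over 40 N, if the wrist force passes 120 N, or if a joint passes its speed limit or range.

## Robot

A 6-joint arm with a two-finger parallel gripper is mounted at the origin on the work surface. World frame = base frame: x ahead of the robot, y to its left, z up, the work surface at z = 0. Lengths are in mm, angles in degrees, forces in N, time in s.
With the tool pointing down it reaches from about 350 to 850 mm from the base axis. Payload 8.1 kg.
Tool frame: the origin (TCP) lies midway between the tips of the shut fingers; the grasp point (between the pads) lies 19 mm behind it (hold_point_z is the distance from the TCP to the grasp point, in mm); z points along the fingers, y is the direction in which the jaws open and shut (so a half turn about z gives the same grasp; the last joint's range is limited). The gripper opens to 85 mm and grips with 20 to 120 N. Pads are 22 mm wide; open, the fingers measure 114 mm over their backs; the gripper's body (76 mm by 85 mm) begins 54 mm behind the grasp point. The pads swing forward as they close: fully open they stand 13 mm farther back than shut.
Start: joints at [-72.33, 7.471, 85.268, -0, 87.261, -4.893], TCP at [230.24, -554.071, 231.292] pointing down, gripper open.
Joint ranges: [-169.43, 169.43], [-51.17, 129.36], [1.28, 143.12], [-76.62, 256.62], [0, 156.53], [-152.29, 152.29]. Speed limits (degrees/s): [136.94, 136.94, 159.86, 180, 180, 180].

## Interface

Orientations are given as [roll, pitch, yaw] about the fixed x, y, z axes, in that order (R = Rz(yaw) Ry(pitch) Rx(roll)).
In Python, from bench import sense, snapshot, camera_params, hand_in, hold_point_z gives the robot as it stands.
- The arm moves only by the tool servo_tool, never from a script. Its argument "motion" is a list of rows, each a list of 7 numbers: the finger opening in mm, from 0 to 85.4, then the shift along the tool's x, y, z in mm, then the turn, a rotation vector about the tool's x, y, z in rad. A call has 1 to 10 rows; each row shifts and turns the pose as measured when the row begins, along the tool's axes as they then stand; what a row does not reach is not made up. A row lasts 1/10 s, in which the tool goes at most 50 mm and 8.59 degrees, less where a joint would pass 70% of its speed; a pose out of reach is approached as far as the arm can. A call with a gripper value outside its range is refused whole. The fingers move at their own pace and stop on an object; "force" is the grip in N (left out, the last holds). Time passes only in rows, so rows that do not move let the fingers close. It gives the time, the measured TCP pose, the force and the opening at its end, in the units of the state.
- sense(): the state, without advancing time (a new reading comes with each control period).
- snapshot(name): name is "scene" or "top"; returns the picture (480x640x3 uint8, blue, green, red); there is no depth.
- camera_params(name): a dict with "fx", "fy", "cx", "cy" (pixels), "R" (3x3) and "t" (3): a world point X has camera coordinates R X + t. Camera axes: x right, y down, z forward; pixel columns grow to the right and rows downward; lengths in mm; the calibration is good to about 2 mm. A picture is of the moment at which its call begins. camera_params takes no time and is no camera call.
- hand_in(): hands the job in, once; it reports no verdict.
The state is a dict: "time": time; "joint_pos": joint angles; "qd": joint speeds; "joint_efforts": joint torques, N m; "tool_pos": TCP position; "tcp_rot": TCP orientation; "ft_force": force on the tool from outside, world axes, zero at the start; "wrist_torque": the same for the moment, N m; "finger_gap": finger opening in mm.
Only numpy, scipy, OpenCV 4.12 (cv2) and the standard library are available. Lean on these libraries where they do the work, as an engineer would, in place of code of your own. Each camera call takes 0.05 s, during which the arm holds its last target. There are 200 camera calls.

## Working session

There is one attempt and no reset: what is moved stays moved. The work goes in short steps, Python scripts to look and compute and a tool call to move; the robot and the scene stay as the last step left them, time stands still between calls to the robot, and variables do not carry over. Pictures are saved under pics/ and viewed, about 8 in all and at most 12, crops included, and the job is handed in when it is done.

Besides the shell and the picture viewer there is one more tool, called by a JSON object that holds its "api" and its "payload". servo_tool: Moves the arm, as the interface text tells. Its arguments: {"type":"object","properties":{"motion":{"type":"array"},"force":{"type":"number"}},"required":["motion"]}

```bash
mkdir -p pics; python3 - <<'E'
from bench import *
import cv2
for n in("scene","top"):
    cv2.imwrite(f"pics/{n}0.png",snapshot(n)); print(n,camera_params(n))
s=sense();print(s, hold_point_z)
E
```

```text
scene {'fx': 450.5435421723363, 'fy': 450.5435421723363, 'cx': 313.41522728968295, 'cy': 237.8421250913221, 'R': array([[-0.80144892,  0.59786445,  0.01541854],
       [ 0.4755666 ,  0.65271541, -0.58974486],
       [-0.36265141, -0.46531784, -0.80744242]]), 't': array([ 358.75302757, -240.79704092, 1055.31327091])}
top {'fx': 433.7496717851372, 'fy': 433.7496717851372, 'cx': 309.9827777791022, 'cy': 233.72668838985257, 'R': array([[ 0.02850811, -0.99954956, -0.00937933],
       [-0.99834627, -0.02800269, -0.05020524],
       [ 0.04991998,  0.01079507, -0.99869488]]), 't': array([ 70.37989671, 542.71050872, 875.09937286])}
{'time': 0.1, 'joint_pos': array([-7.23300542e+01,  7.51046983e+00,  8.53218619e+01, -1.88001882e-03,
        8.72631128e+01, -4.89150638e+00]), 'qd': array([ 0.06534246, -0.0395991 , -0.24452046, -0.05860935,  0.12725346,
       -0.00157949]), 'joint_efforts': array([ 1.62932389e-03, -5.70950139e+01, -5.01942158e+01, -3.18753041e-05,
        8.10801052e-03, -6.90482329e-05]), 'tool_pos': array([ 230.07848719, -553.59833108,  230.36387851]), 'tcp_rot': array([-1.79904743e+02, -6.26759029e-03,  2.25615383e+01]), 'ft_force': array([ 3.04981311e-04, -7.03123024e-01, -2.67123236e-01]), 'wrist_torque': array([-0.00919218,  0.00054649, -0.0578766 ]), 'finger_gap': 85.6827652956711} 18.700000000000003
```

View pics/scene0.png

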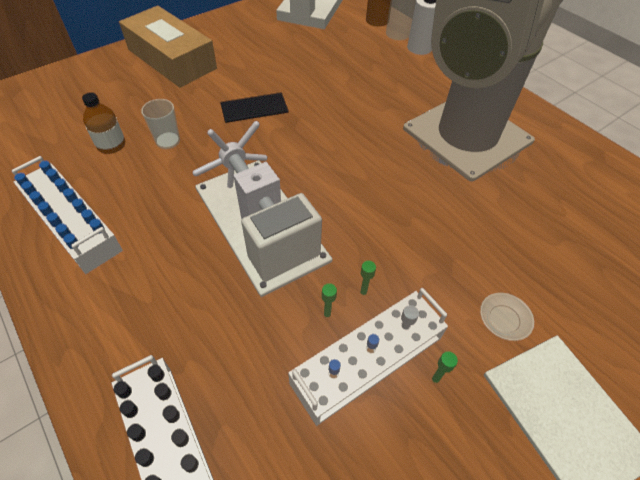

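View pics/top0.png

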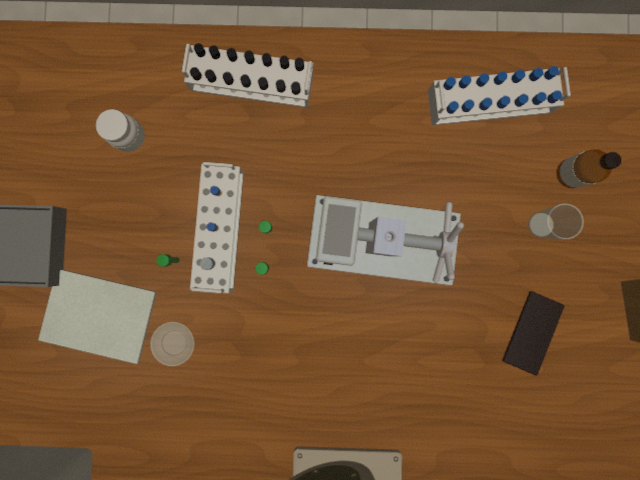

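```bash
python3 - <<'E'
import cv2,numpy as np
t=cv2.imread("pics/top0.png");s=cv2.imread("pics/scene0.png")
z=lambda im,x,y,w,h,k:cv2.resize(im[y:y+h,x:x+w],None,fx=k,fy=k,interpolation=cv2.INTER_CUBIC)
a=z(t,300,185,170,110,2400/510*0.5*2) # 4.706
a=cv2.resize(t[185:295,300:470],(680,440),interpolation=cv2.INTER_CUBIC)
cv2.imwrite("pics/a.png",z(t,300,185,170,110,4.5))
b=np.hstack([z(t,180,155,70,145,4),z(s,190,110,145,145,3.5)[:580,:507]] if 0 else [z(t,180,155,70,145,4),cv2.resize(s[115:295,190:345],(500,580),interpolation=cv2.INTER_CUBIC)])
cv2.imwrite("pics/b.png",b);print(b.shape)
E
```

```text
(580, 780, 3)
```

View pics/a.png

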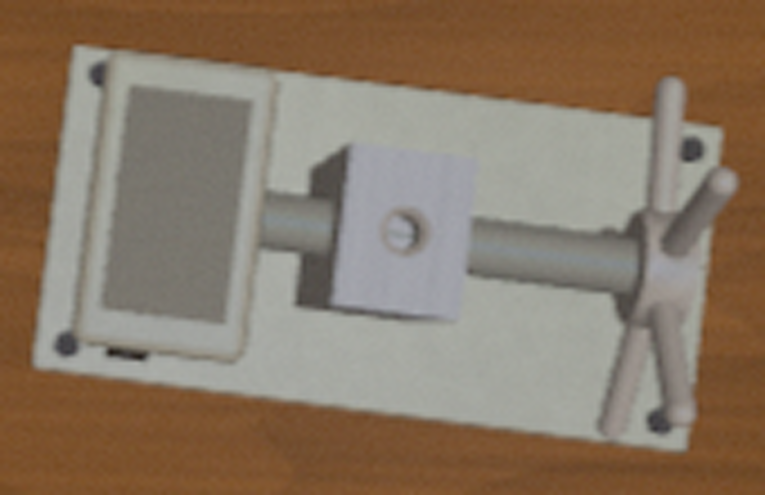

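View pics/b.png

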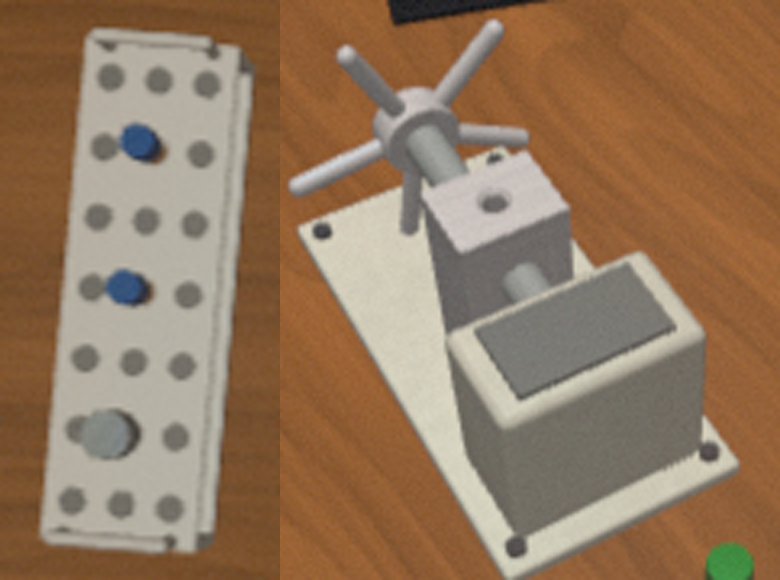

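```bash
cat > h.py <<'E'
import numpy as np
from bench import camera_params
from scipy.optimize import least_squares
C={n:camera_params(n) for n in("top","scene")}
def proj(n,X):
    c=C[n];p=np.atleast_2d(X)@c["R"].T+c["t"];return np.c_[c["fx"]*p[:,0]/p[:,2]+c["cx"],c["fy"]*p[:,1]/p[:,2]+c["cy"]]
def back(n,uv,z):
    c=C[n];d=c["R"].T@np.array([(uv[0]-c["cx"])/c["fx"],(uv[1]-c["cy"])/c["fy"],1]);o=-c["R"].T@c["t"]
    return o+d*(z-o[2])/d[2]
def tri(a,b): return least_squares(lambda X:np.r_[(proj("top",X)-a)[0],(proj("scene",X)-b)[0]],[450,0,80]).x
E
python3 - <<'E'
from h import *
ca=lambda P:np.array(P)/4.5+[300,185]
cb=lambda P:(np.array(P,float)-[280,0])*[.31,180/580]+[190,115]
blk=ca([(350,145),(477,157),(458,320),(332,305)]);B3=[(32,25,140),(32,-25,140),(-32,-25,140),(-32,25,140)]
base=ca([(75,45),(722,128),(688,450),(33,370)])
hs=cb([(495,202)]);ht=ca([(405,232)])
W=lambda p,X:np.array([p[0]+np.cos(p[2])*X[:,0]-np.sin(p[2])*X[:,1],p[1]+np.sin(p[2])*X[:,0]+np.cos(p[2])*X[:,1],X[:,2]]).T
B3=np.array(B3,float)
for nm,f in dict(top=lambda p:np.r_[(proj("top",W(p,B3))-blk).ravel(),3*(proj("top",W(p,np.array([[0,0,140.]])))-ht).ravel()],
 ).items():
    r=least_squares(f,[480,-90,0]);print(nm,r.x[:2],np.degrees(r.x[2]),r.cost)
print("hole scene@140",back("scene",hs[0],140),"top",back("top",ht[0],140),"tri",tri(ht[0],hs[0]))
P=r.x
bw=np.array([back("top",b,12) for b in base]);print("base",bw[:,:2], "yaws",[np.degrees(np.arctan2(*(bw[i]-bw[j])[[1,0]])) for i,j in((0,3),(1,2))],[np.degrees(np.arctan2(*(bw[i]-bw[j])[[1,0]]))-90 for i,j in((0,1),(3,2))])
# wheel: spokes tips
tt=ca([(670,84),(725,180),(683,412),(612,428)]);ts=cb([(346,55),(494,29),(521,137),(296,187),(408,229)])
for yaw in np.radians([-5,-6,-7,-8]):
  p=np.r_[P[:2],yaw]
  def g(q):
    a=q[0]+np.radians(72)*np.arange(5);X=np.c_[80*np.sin(a),-110+0*a,100+80*np.cos(a)]
    w=W(p,X);T=proj("top",w);S=proj("scene",w)
    m=lambda A,B:np.min(np.linalg.norm(A[:,None]-B[None],axis=2),axis=1)
    return np.r_[m(tt,T),m(ts,S)]
  best=min((least_squares(g,[q]) for q in np.radians(np.arange(0,72,9))),key=lambda r:r.cost)
  print(np.degrees(yaw),"spoke angle from up toward +x",np.degrees(best.x)%72,best.cost,best.fun.round(1))
ph=np.array([207,263.7]);print("pin top@96",back("top",ph,96),"scene",back("scene",(410.5,313),90),"tri",tri(ph,[410.5,313]))
rc=lambda x,y:np.array([x/4+180,y/4+155])
for q in [(112,76),(159,80),(208,85),(98,217),(147,221),(195,224),(86,357),(134,362),(181,366),(72,501),(120,505),(169,508)]: print(q,back("top",rc(*q),50)[:2].round(1))
E
```

```text
top [533.22062662 -56.10758048] -5.068329831104511 0.2556185068482796
hole scene@140 [533.49394225 -51.34421363 140.        ] top [533.17219478 -56.20021114 140.        ] tri [532.32802887 -56.25720828 135.25871584]
base [[ 620.95786638   74.2128774 ]
 [ 590.92291339 -221.79115035]
 [ 444.28545868 -208.09542597]
 [ 471.84525127   89.18079735]] yaws [np.float64(-5.732147496601141), np.float64(-5.335862739912926)] [np.float64(-5.793861529919383), np.float64(-5.296619794136902)]
-5.0 spoke angle from up toward +x [23.92187242] 12.605604130726817 [1.5 1.1 1.5 0.5 2.6 2.  0.7 2.5 1.5]
-6.000000000000001 spoke angle from up toward +x [24.59707096] 11.780771434027029 [0.3 0.4 2.3 1.9 2.4 2.2 1.  1.7 0.6]
-7.0 spoke angle from up toward +x [25.27253644] 21.17478064231472 [1.1 0.4 3.2 3.2 2.2 2.6 2.3 1.1 1.5]
-8.0 spoke angle from up toward +x [25.94841521] 40.807765997770524 [2.4 1.1 4.  4.6 2.2 3.2 3.6 1.3 2.8]
pin top@96 [475.29920946 274.49688921  96.        ] scene [474.2183853  278.75312846  90.        ] tri [473.95766732 277.59669898  87.82169935]
(112, 76) [651.7 291. ]
(159, 80) [650.3 267.6]
(208, 85) [648.4 243.2]
(98, 217) [581.3 295.1]
(147, 221) [580.  270.8]
(195, 224) [579.1 247. ]
(86, 357) [512.  298.2]
(134, 362) [510.2 274.5]
(181, 366) [508.9 251.2]
(72, 501) [441.2 302.2]
(120, 505) [440.  278.5]
(169, 508) [439.2 254.4]
```

The pin is in the rack at about (475, 276), at pixel (207,264) in top. The hole is at about (533, -56), pixel (390,237). Rotator yaw is about -5.5°. The spokes stand at about 24.6° + 72°k from straight up, measured toward +x. First I'll turn the tool so the jaws lie along the rotator's x.

{"api": "servo_tool", "payload": {"motion": [[44,0,0,0,0,0,-0.135],[44,0,0,0,0,0,-0.135],[44,0,0,0,0,0,-0.135],[44,0,0,0,0,0,-0.135],[44,0,0,0,0,0,-0.135],[44,0,0,0,0,0,-0.135],[44,0,0,0,0,0,-0.135],[44,0,0,0,0,0,-0.135]], "force": 40}}

```text
time: 0.9
tool_pos: [229.2, -550.9, 225.0]
tcp_rot: [-179.8, -0.6, 86.8]
ft_force: [-0.1, -0.1, 0.3]
finger_gap: 43.7
```

```bash
cat >> h.py <<'E'
from scipy.spatial.transform import Rotation as Ro
from bench import sense
def go(tgt,rpy=None):
    s=sense();R=Ro.from_euler("xyz",s["tcp_rot"],degrees=True)
    d=R.inv().apply(np.array(tgt)-s["tool_pos"])
    print("t",round(s["time"],2),"pos",s["tool_pos"].round(1),"rpy",s["tcp_rot"].round(2),"F",s["ft_force"].round(1),"gap",round(s["finger_gap"],1),"shift",d.round(1),end=" ")
    if rpy is not None: print("turn",(R.inv()*Ro.from_euler("xyz",rpy,degrees=True)).as_rotvec().round(3),end="")
    print()
E
python3 -c "
from h import *
go([475,276,150],[180,0,84.5])"
```

```text
t 0.9 pos [ 229.2 -550.9  225. ] rpy [-179.78   -0.59   86.76] F [-0.1 -0.1  0.3] gap 43.7 shift [838.7 198.9  82.8] turn [-0.004 -0.01   0.039]
```

{"api": "servo_tool", "payload": {"motion": [[44,30,7,-1,0,0,0.039],[44,47,11,-1,0,0,0],[44,47,11,-1,0,0,0],[44,47,11,-1,0,0,0],[44,47,11,-1,0,0,0],[44,47,11,-1,0,0,0],[44,47,11,-1,0,0,0],[44,47,11,-1,0,0,0],[44,47,11,-1,0,0,0],[44,47,11,-1,0,0,0]]}}

```text
time: 1.9
tool_pos: [374.6, -96.9, 234.6]
tcp_rot: [-179.5, -0.9, 84.2]
ft_force: [0.9, -0.3, -0.3]
finger_gap: 44.0
```

```bash
python3 -c "
from h import *
go([475,276,150],[180,0,84.5])"
```

```text
t 1.9 pos [374.6 -96.9 234.6] rpy [-179.55   -0.91   84.25] F [ 0.9 -0.3 -0.3] gap 44.0 shift [379.7  63.2  90.1] turn [-0.008 -0.016 -0.004]
```

{"api": "servo_tool", "payload": {"motion": [[44,45,8,0,-0.008,-0.016,0],[44,45,8,0,0,0,0],[44,45,8,0,0,0,0],[44,45,8,6,0,0,0],[44,45,8,10,0,0,0],[44,45,8,15,0,0,0],[44,45,8,15,0,0,0],[44,45,8,15,0,0,0],[44,16,2,10,0,0,0],[44,0,0,0,0,0,0]]}}

```text
time: 2.9
tool_pos: [477.4, 292.2, 159.9]
tcp_rot: [179.8, 0.1, 84.7]
ft_force: [-1.2, -0.7, -0.3]
finger_gap: 43.8
```

```bash
python3 - <<'E'
from h import *
from bench import *
import cv2
go([475,276,66],[180,0,84.5])
t=snapshot("top");s=snapshot("scene")
z=lambda im,x,y,w,h:cv2.resize(im[y:y+h,x:x+w],(390,580),interpolation=cv2.INTER_CUBIC)
cv2.imwrite("pics/c.png",np.hstack([z(t,165,200,100,149),z(s,365,225,100,149)]))
E
```

```text
t 2.9 pos [477.4 292.2 159.9] rpy [1.7983e+02 9.0000e-02 8.4680e+01] F [-1.2 -0.7 -0.3] gap 43.8 shift [-16.2  -1.2  94. ] turn [0.003 0.001 0.003]
```

View pics/c.png

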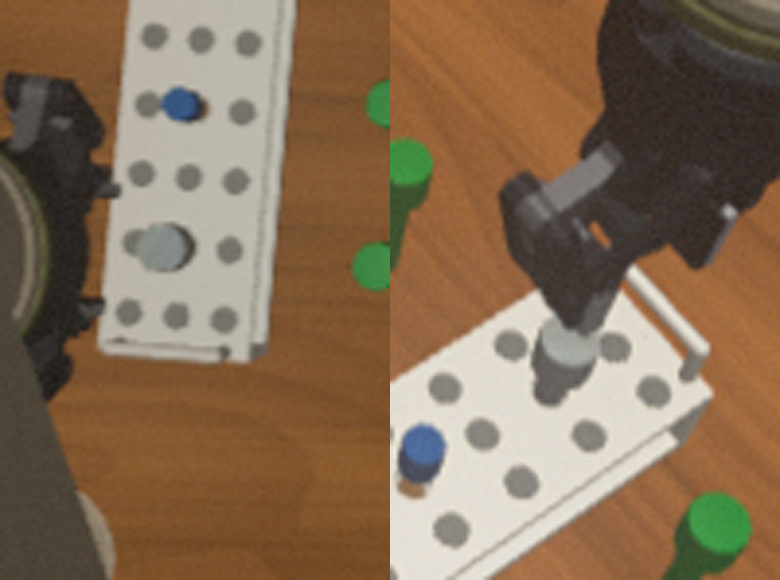

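```bash
python3 - <<'E'
from h import *
k=100/390
for p in((120,190),(104,305)):
  print([back("top",(165+p[0]*k,200+p[1]*k),z).round(1) for z in(160,175)])
print("exp edges", [proj("top",[477.4+sx*35,292.2-11,162]) for sx in(-1,1)])
E
```

```text
[array([502. , 279.1, 160. ]), array([501.9, 275. , 175. ])]
[array([451.5, 284. , 160. ]), array([452.4, 279.8, 175. ])]
exp edges [array([[192.73847411, 283.67542139]]), array([[194.45734667, 242.58394831]])]
```

{"api": "servo_tool", "payload": {"motion": [[44,-16,-1,0,0,0,0],[44,0,0,10,0,0,0],[44,0,0,0,0,0,0]]}}

```text
time: 3.3
tool_pos: [476.2, 270.2, 153.2]
tcp_rot: [179.6, 0.0, 84.4]
ft_force: [-0.1, -1.3, -0.5]
finger_gap: 43.9
```

{"api": "servo_tool", "payload": {"motion": [[44,5,-1,0,0,0,0],[44,0,0,15,0,0,0],[44,0,0,20,0,0,0],[44,0,0,10,0,0,0],[44,0,0,0,0,0,0],[44,0,0,0,0,0,0]]}}

```text
time: 3.9
tool_pos: [476.8, 274.2, 106.3]
tcp_rot: [179.5, -0.0, 84.2]
ft_force: [0.7, -0.2, -0.6]
finger_gap: 44.1
```

{"api": "servo_tool", "payload": {"motion": [[44,1,-1.5,12,0.008,0,0],[44,0,0,14,0,0,0],[44,0,0,8,0,0,0],[44,0,0,4,0,0,0],[44,0,0,0,0,0,0],[44,0,0,0,0,0,0]]}}

```text
time: 4.5
tool_pos: [475.9, 275.9, 65.6]
tcp_rot: [179.9, -0.1, 84.2]
ft_force: [-0.4, -0.2, -0.3]
finger_gap: 44.0
```

{"api": "servo_tool", "payload": {"motion": [[20,0,0,0,0,0,0],[20,0,0,0,0,0,0],[20,0,0,0,0,0,0],[20,0,0,0,0,0,0],[20,0,0,0,0,0,0],[20,0,0,0,0,0,0]], "force": 40}}

```text
time: 5.1
tool_pos: [476.4, 276.1, 66.7]
tcp_rot: [179.8, -0.1, 84.3]
ft_force: [0.6, 0.5, -1.8]
finger_gap: 22.7
```

{"api": "servo_tool", "payload": {"motion": [[20,0,0,-8,0,0,0],[20,0,0,-20,0,0,0],[20,0,0,-30,0,0,0],[20,0,0,-35,0,0,0],[20,0,0,-35,0,0,0],[20,0,0,-30,0,0,0],[20,0,0,-15,0,0,0],[20,0,0,0,0,0,0]]}}

```text
time: 5.9
tool_pos: [475.5, 275.5, 249.4]
tcp_rot: [179.8, -0.1, 84.2]
ft_force: [1.3, 0.7, -0.9]
finger_gap: 22.4
```

```bash
python3 -c "
from h import *
go([533,-56,235],[180,0,84.5])"
```

```text
t 5.9 pos [475.5 275.5 249.4] rpy [ 1.7976e+02 -1.4000e-01  8.4240e+01] F [ 1.3  0.7 -0.9] gap 22.4 shift [-324.1   90.5   14. ] turn [ 0.004 -0.002 -0.005]
```

{"api": "servo_tool", "payload": {"motion": [[20,-20,5.5,0,0.004,0,-0.005],[20,-35,10,0,0,0,0],[20,-45,12.5,0,0,0,0],[20,-45,12.5,0,0,0,0],[20,-45,12.5,0,0,0,0],[20,-45,12.5,0,0,0,0],[20,-40,11,0,0,0,0],[20,-30,8,0,0,0,0],[20,-15,4,0,0,0,0],[20,0,0,0,0,0,0]]}}

```text
time: 6.9
tool_pos: [530.6, -62.8, 238.9]
tcp_rot: [-179.5, -0.2, 84.7]
ft_force: [-0.4, 1.0, -1.4]
finger_gap: 22.8
```

```bash
python3 -c "
from h import *
go([533,-56,233],[180,0,84.5])"
```

```text
t 6.9 pos [530.6 -62.8 238.9] rpy [-179.47   -0.18   84.75] F [-0.4  1.  -1.4] gap 22.8 shift [6.9 1.8 5.9] turn [-0.009 -0.003  0.004]
```

Now align, lower to about 20 mm above the mouth, and look.

{"api": "servo_tool", "payload": {"motion": [[20,7,2,6,-0.009,-0.003,0.004],[20,0,0,10,0,0,0],[20,0,0,5,0,0,0],[20,0,0,0,0,0,0],[20,0,0,0,0,0,0]]}}

```text
time: 7.4
tool_pos: [531.6, -51.4, 213.0]
tcp_rot: [-179.8, -0.1, 84.7]
ft_force: [1.2, 1.1, -1.1]
finger_gap: 23.0
```

```bash
python3 - <<'E'
from h import *
from bench import *
import cv2
go([533,-56,212],[180,0,84.5])
t=snapshot("top");s=snapshot("scene")
print(proj("scene",sense()["tool_pos"]),proj("scene",[533,-56,140]))
z=lambda im,x,y:cv2.resize(im[y:y+97,x:x+65],(390,582),interpolation=cv2.INTER_CUBIC)
cv2.imwrite("pics/d.png",np.hstack([z(t,355,190),z(s,225,105)]))
E
```

```text
t 7.4 pos [531.6 -51.4 213. ] rpy [-1.7976e+02 -1.0000e-01  8.4690e+01] F [ 1.2  1.1 -1.1] gap 23.0 shift [-4.5  1.9  0.9] turn [-0.004 -0.002  0.003]
[[253.48252612 144.84388092]] [[255.43379959 175.96857168]]
```

View pics/d.png

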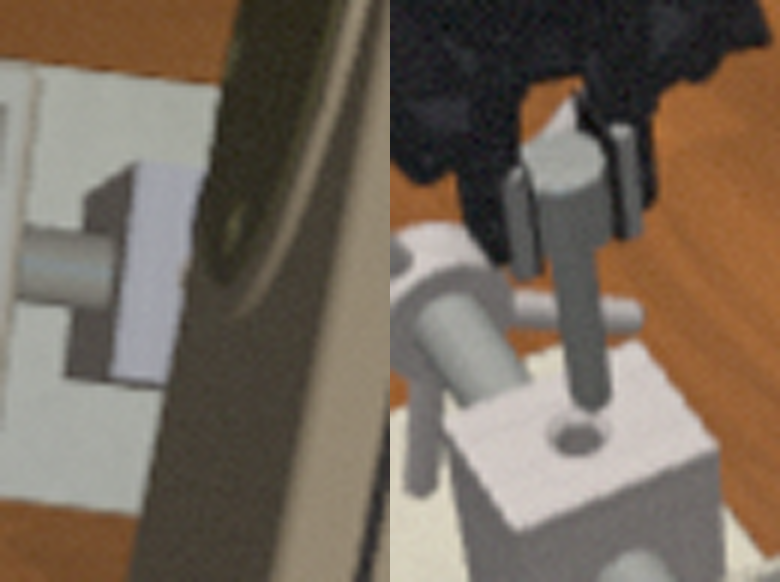

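```bash
python3 - <<'E'
from h import *
b=np.array([.9,1.7]); m=lambda x,y:np.array([225+(x-390)/6,105+y/6])
print("measured head top",m(565,163),"foot",m(592,401))
for d in((531.6,-51.4),(531.6,-54),(531.6,-49)):
  print(d,"head top",proj("scene",[*d,243])[0]+b,"foot",proj("scene",[*d,155])[0]+b)
J=[proj("scene",[531.6,-51.4,155]+np.eye(3)[i]*10)[0]-proj("scene",[531.6,-51.4,155])[0] for i in range(3)];print(np.round(J,2))
E
```

```text
measured head top [254.16666667 132.16666667] foot [258.66666667 171.83333333]
(531.6, -51.4) head top [252.77462003 131.9425962 ] foot [257.7155024 172.6991009]
(531.6, -54) head top [251.86942646 131.0250664 ] foot [256.8868213  171.80240612]
(531.6, -49) head top [253.61300433 132.79240623] foot [258.48277997 173.52935248]
[[-5.04  2.51]
 [ 3.21  3.48]
 [-0.51 -4.24]]
```

{"api": "servo_tool", "payload": {"motion": [[20,-3.7,3.3,0,0,0,0],[20,0,0,5,0,0,0],[20,0,0,5,0,0,0],[20,0,0,0,0,0,0],[20,0,0,0,0,0,0]]}}

```text
time: 8.0
tool_pos: [535.7, -56.3, 203.5]
tcp_rot: [-179.9, -0.1, 84.7]
ft_force: [-0.3, -0.8, -2.0]
finger_gap: 22.7
```

```bash
python3 - <<'E'
from h import *
from bench import *
import cv2
go([534.5,-55.5,201],[180,0,84.5])
s=snapshot("scene")
cv2.imwrite("pics/e.png",cv2.resize(s[145:195,230:290],(720,600),interpolation=cv2.INTER_CUBIC))
E
```

```text
t 8.0 pos [535.7 -56.3 203.5] rpy [-1.799e+02 -7.000e-02  8.466e+01] F [-0.3 -0.8 -2. ] gap 22.7 shift [ 0.7 -1.2  2.5] turn [-0.002 -0.001  0.003]
```

View pics/e.png

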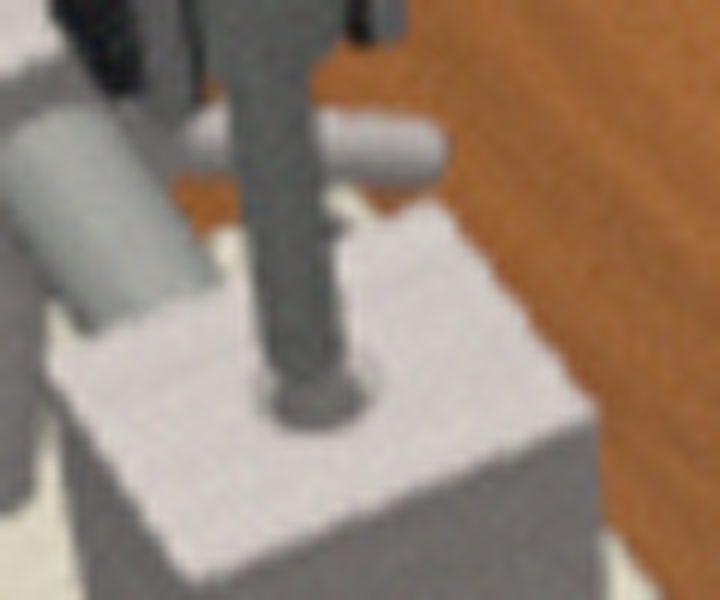

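{"api": "servo_tool", "payload": {"motion": [[20,0.7,-1.2,0,0,0,0],[20,0,0,3,0,0,0],[20,0,0,3,0,0,0],[20,0,0,3,0,0,0],[20,0,0,2,0,0,0],[20,0,0,0,0,0,0]]}}

```text
time: 8.65
tool_pos: [534.3, -55.5, 191.6]
tcp_rot: [-179.9, -0.1, 84.7]
ft_force: [0.5, -0.1, -0.9]
finger_gap: 22.9
```

{"api": "servo_tool", "payload": {"motion": [[20,0,0,3,0,0,0],[20,0,0,4,0,0,0],[20,0,0,4,0,0,0],[20,0,0,2,0,0,0],[20,0,0,0,0,0,0]]}}

```text
time: 9.15
tool_pos: [534.1, -55.5, 177.2]
tcp_rot: [-179.9, -0.1, 84.7]
ft_force: [-0.0, -0.3, -1.7]
finger_gap: 22.9
```

{"api": "servo_tool", "payload": {"motion": [[28,0,0,0,0,0,0],[40,0,0,0,0,0,0],[40,0,0,0,0,0,0],[40,0,0,-8,0,0,0],[40,0,0,-25,0,0,0],[40,0,0,-30,0,0,0],[40,0,0,-20,0,0,0],[40,0,0,0,0,0,0]]}}

```text
time: 9.95
tool_pos: [534.7, -55.4, 266.5]
tcp_rot: [180.0, -0.1, 84.7]
ft_force: [0.8, -0.1, -0.3]
finger_gap: 39.8
```

```bash
python3 - <<'E'
from h import *
# axle from hole; rotator yaw -5.5
a=np.radians(-5.5);ax=np.array([534.3-(-110)*np.sin(a)*1,-55.5-110*np.cos(a),100]);print(ax)
ex=np.array([np.cos(a),np.sin(a),0])
for phi in(-47.4,):
  p=np.radians(phi);u=np.sin(p)*ex+np.cos(p)*np.array([0,0,1])
  # tool z=-u, tool y = tangent (increasing phi), x=y×z
  ty=np.cos(p)*ex-np.sin(p)*np.array([0,0,1]);tz=-u;tx=np.cross(ty,tz)
  rpy=Ro.from_matrix(np.c_[tx,ty,tz]).as_euler("xyz",degrees=True)
  print(phi,rpy,tx)
  for r in(120,52): go(ax+r*u,rpy)
E
```

```text
[ 523.75696722 -164.99358182  100.        ]
-47.4 [132.6   0.   84.5] [0.09584575 0.9953962  0.        ]
t 9.95 pos [534.7 -55.4 266.5] rpy [ 1.7998e+02 -7.0000e-02  8.4660e+01] F [ 0.8 -0.1 -0.3] gap 39.8 shift [-110.   -89.1   85.1] turn [-0.827 -0.002  0.002]
t 9.95 pos [534.7 -55.4 266.5] rpy [ 1.7998e+02 -7.0000e-02  8.4660e+01] F [ 0.8 -0.1 -0.3] gap 39.8 shift [-110.2  -39.1  131.1] turn [-0.827 -0.002  0.002]
```

{"api": "servo_tool", "payload": {"motion": [[30,-20,-10,0,0,0,0],[30,-35,-25,0,0,0,0],[30,-30,-30,0,0,0,0],[30,-20,-20,0,0,0,0],[30,0,0,0,-0.12,0,0],[30,0,0,0,-0.138,0,0],[30,0,0,0,-0.138,0,0],[30,0,0,0,-0.138,0,0],[30,0,0,0,-0.138,0,0],[30,0,0,0,-0.138,0,0]]}}

```text
time: 10.95
tool_pos: [477.8, -182.2, 257.6]
tcp_rot: [134.0, -1.1, 85.7]
ft_force: [1.3, 1.0, -0.3]
finger_gap: 29.7
```

```bash
cat >> h.py <<'E'
ey=np.radians(-5.5);AX=np.array([523.8,-165.,100]);ex=np.array([np.cos(ey),np.sin(ey),0])
def spoke(phi,r):
    p=np.radians(phi);u=np.sin(p)*ex+np.cos(p)*np.array([0,0,1])
    go(AX+r*u,[180+phi,0,84.5])
def where():
    s=sense();d=s["tool_pos"]-AX;print("r",np.hypot(d@ex,d[2]).round(1),"phi",np.degrees(np.arctan2(d@ex,d[2])).round(1),"lat",(d@[-ex[1],ex[0],0]).round(1),"tilt",(s["tcp_rot"][0]%360-180).round(1),"T",s["wrist_torque"].round(2))
E
python3 -c "
from h import *
spoke(-47.4,120);where()"
```

```text
t 10.95 pos [ 477.8 -182.2  257.6] rpy [134.    -1.11  85.72] F [ 1.3  1.  -0.3] gap 29.7 shift [ 21.  -85.6  21.9] turn [-0.025 -0.029  0.   ]
r 163.7 phi -15.7 lat -21.5 tilt -46.0 T [0.04 0.39 0.03]
```

{"api": "servo_tool", "payload": {"motion": [[30,5,-20,5,-0.025,-0.029,0],[30,8,-30,9,0,0,0],[30,6,-25,6,0,0,0],[30,0,-8,0,0,0,0],[30,0,0,0,0,0,0]]}}

```text
time: 11.45
tool_pos: [466.8, -186.6, 210.7]
tcp_rot: [135.1, -0.9, 84.9]
ft_force: [1.0, 0.3, 0.7]
finger_gap: 30.1
```

```bash
python3 - <<'E'
from h import *
from bench import *
import cv2
spoke(-47.4,56);where()
t=snapshot("top");s=snapshot("scene")
z=lambda im,x,y:cv2.resize(im[y:y+120,x:x+80],(390,585),interpolation=cv2.INTER_CUBIC)
cv2.imwrite("pics/f.png",np.hstack([z(s,190,90),z(t,380,180)]))
E
```

```text
t 11.45 pos [ 466.8 -186.6  210.7] rpy [135.06  -0.88  84.87] F [1.  0.3 0.7] gap 30.1 shift [ 25.8 -42.1  61.5] turn [-0.043 -0.015 -0.007]
r 123.5 phi -26.3 lat -27.0 tilt -44.9 T [0.01 0.33 0.01]
```

View pics/f.png

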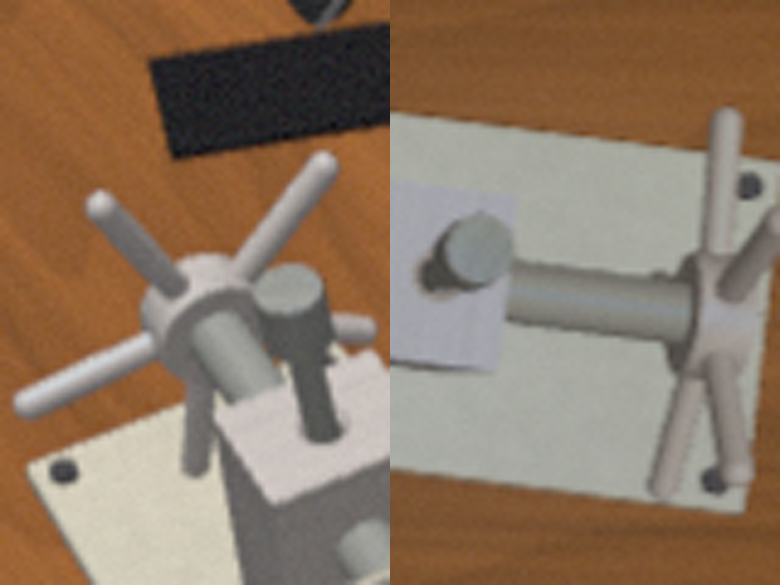

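```bash
python3 -c "
from h import *
s=sense();print(s['joint_pos'].round(1),s['qd'].round(1),proj('top',s['tool_pos']),proj('scene',s['tool_pos']));spoke(-47.4,120)"
```

```text
[-49.6 -51.1 143.1  36.1  58.6 -55.1] [ 0.2  0.1  0.   0.  -0.3 -0.1] [[479.59965583 278.67046174]] [[243.88159083  89.14841198]]
t 11.55 pos [ 467.1 -186.5  210.9] rpy [135.02  -0.88  84.87] F [0.2 0.7 0.4] gap 29.9 shift [ 26.6 -45.2  -2.6] turn [-0.042 -0.015 -0.007]
```

{"api": "servo_tool", "payload": {"motion": [[30,0,15,-15,0.1,0,0],[30,0,25,-20,0.138,0,0],[30,0,25,-15,0.138,0,0],[30,0,20,0,0.138,0,0],[30,0,10,0,0.138,0,0],[30,0,10,0,0.138,0,0],[30,0,0,0,0.138,0,0],[30,0,0,0,0.138,0,0],[30,0,0,0,0.138,0,0],[30,0,0,0,0,0,0]]}}

```text
time: 12.55
tool_pos: [524.0, -187.6, 285.1]
tcp_rot: [-153.9, -1.2, 84.7]
ft_force: [1.2, -0.5, -2.5]
finger_gap: 30.2
```

```bash
python3 -c "
from h import *
s=sense();print(s['joint_pos'].round(1));spoke(24.6,120);where()"
```

```text
[-21.1  25.2  62.5  -6.7 117.7 -17.9]
t 12.55 pos [ 524.  -187.6  285.1] rpy [-153.86   -1.17   84.71] F [ 1.2 -0.5 -2.5] gap 30.2 shift [20.8 76.5 47.6] turn [-0.027 -0.017  0.012]
r 185.1 phi 0.7 lat -22.5 tilt 26.1 T [-0.03 -0.22  0.01]
```

{"api": "servo_tool", "payload": {"motion": [[30,5,15,8,-0.027,-0.017,0.012],[30,6,20,12,0,0,0],[30,6,20,14,0,0,0],[30,4,14,10,0,0,0],[30,0,5,3,0,0,0],[30,0,0,0,0,0,0],[30,0,0,0,0,0,0]]}}

```text
time: 13.25
tool_pos: [577.1, -170.1, 212.7]
tcp_rot: [-156.4, 0.1, 84.5]
ft_force: [-0.7, 0.2, 0.1]
finger_gap: 30.1
```

```bash
python3 -c "
from h import *
spoke(24.6,56);where()"
```

```text
t 13.25 pos [ 577.1 -170.1  212.7] rpy [-1.5638e+02  1.0000e-01  8.4540e+01] F [-0.7  0.2  0.1] gap 30.1 shift [ 0.1 -2.9 68.7] turn [ 0.017  0.002 -0.   ]
r 124.8 phi 25.4 lat 0.0 tilt 23.6 T [ 0.   -0.21  0.03]
```

{"api": "servo_tool", "payload": {"motion": [[30,0,-3,6,0.017,0,0],[30,0,0,10,0,0,0],[30,0,0,12,0,0,0],[30,0,0,6,0,0,0],[30,0,0,0,0,0,0]]}}

```text
time: 13.75
tool_pos: [559.2, -170.0, 184.6]
tcp_rot: [-155.6, 0.2, 84.4]
ft_force: [0.1, 0.2, 0.9]
finger_gap: 30.2
```

```bash
python3 -c "
from h import *
spoke(24.6,56);where()"
```

```text
t 13.75 pos [ 559.2 -170.   184.6] rpy [-155.64    0.19   84.44] F [0.1 0.2 0.9] gap 30.2 shift [ 1.7  2.6 35.7] turn [ 0.004  0.002 -0.002]
r 91.8 phi 22.9 lat -1.6 tilt 24.4 T [-0.   -0.21  0.01]
```

{"api": "servo_tool", "payload": {"motion": [[30,1.5,2.5,4,0,0,0],[30,0,0,8,0,0,0],[30,0,0,10,0,0,0],[30,0,0,8,0,0,0],[30,0,0,3,0,0,0],[30,0,0,0,0,0,0]]}}

```text
time: 14.35
tool_pos: [547.0, -167.3, 150.9]
tcp_rot: [-155.7, 0.2, 84.4]
ft_force: [-1.1, 0.6, -0.4]
finger_gap: 30.3
```

```bash
python3 - <<'E'
from h import *
from bench import *
import cv2
spoke(24.6,56);where()
s=snapshot("scene")
cv2.imwrite("pics/g.png",cv2.resize(s[85:205,180:320],(700,600),interpolation=cv2.INTER_CUBIC))
E
```

```text
t 14.35 pos [ 547.  -167.3  150.9] rpy [-155.65    0.19   84.43] F [-1.1  0.6 -0.4] gap 30.3 shift [ 0.1 -0.  -0. ] turn [ 0.004  0.002 -0.002]
r 56.0 phi 24.6 lat -0.1 tilt 24.3 T [-0.05 -0.19 -0.01]
```

View pics/g.png

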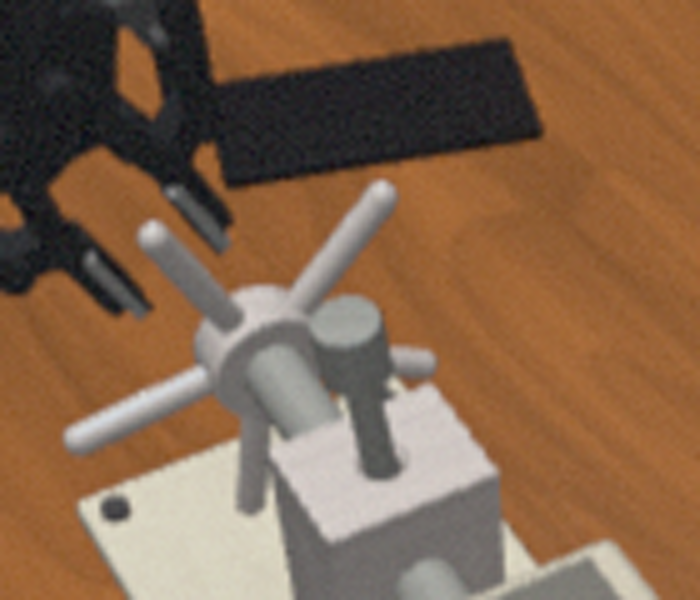

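The fingers now straddle the upper spoke, at crop (178,265), and the pin stands in the hole with a slight lean. I'll narrow the gap and turn gently.

{"api": "servo_tool", "payload": {"motion": [[18,0,0,2,0,0,0],[18,0,0,2,0,0,0],[18,0,0,0,0,0,0],[18,0,0,0,0,0,0],[18,0,1.5,0,0.03,0,0],[18,0,1.5,0,0.03,0,0],[18,0,1.5,0,0.03,0,0]], "force": 20}}

```text
time: 15.1
tool_pos: [549.9, -168.1, 148.0]
tcp_rot: [-150.5, 0.3, 84.4]
ft_force: [-2.0, -0.5, 0.3]
finger_gap: 18.1
```

```bash
python3 -c "
from h import *
where()"
```

```text
r 54.7 phi 28.7 lat -0.6 tilt 29.5 T [-0.02  0.03  0.06]
```

{"api": "servo_tool", "payload": {"motion": [[18,0,1.7,0.5,0.03,0,0],[18,0,1.7,0.5,0.03,0,0],[18,0,1.7,0.5,0.03,0,0],[18,0,1.7,0.5,0.03,0,0],[18,0,1.7,0.5,0.03,0,0]]}}

```text
time: 15.6
tool_pos: [555.8, -168.7, 143.6]
tcp_rot: [-141.6, 0.3, 84.4]
ft_force: [-1.8, 0.8, 1.8]
finger_gap: 17.6
```

```bash
python3 -c "
from h import *
where()"
```

```text
r 54.2 phi 36.5 lat -0.6 tilt 38.4 T [0.01 0.05 0.02]
```

{"api": "servo_tool", "payload": {"motion": [[18,0,1.7,0.5,0.027,0,0],[18,0,1.7,0.5,0.027,0,0],[18,0,1.7,0.5,0.027,0,0],[18,0,1.7,0.5,0.027,0,0],[18,0,1.7,0.5,0.027,0,0]]}}

```text
time: 16.1
tool_pos: [561.2, -169.3, 138.4]
tcp_rot: [-133.5, 0.3, 84.3]
ft_force: [-0.7, -0.4, 2.8]
finger_gap: 18.7
```

```bash
python3 -c "
from h import *
where();print(sense()['joint_pos'].round(1))"
```

```text
r 53.7 phi 44.5 lat -0.7 tilt 46.5 T [-0.   -0.01  0.02]
[-16.7  55.9  41.9 -10.4 127.7 -13.8]
```

{"api": "servo_tool", "payload": {"motion": [[18,0,1.7,0.5,0.027,0,0],[18,0,1.7,0.5,0.027,0,0],[18,0,1.7,0.5,0.027,0,0],[18,0,1.7,0.5,0.027,0,0],[18,0,1.7,0.5,0.027,0,0]]}}

```text
time: 16.6
tool_pos: [565.5, -169.8, 132.7]
tcp_rot: [-125.5, 0.4, 84.3]
ft_force: [-0.8, -0.4, 2.4]
finger_gap: 18.2
```

```bash
python3 - <<'E'
from h import *
from bench import *
import cv2
where();print(sense()['joint_pos'].round(1))
cv2.imwrite("pics/p1.png",snapshot("scene"))
E
```

```text
r 53.2 phi 52.1 lat -0.8 tilt 54.5 T [ 0.03 -0.07  0.06]
[-16.3  66.5  29.7 -13.  137.1 -15.5]
```

{"api": "servo_tool", "payload": {"motion": [[18,0,1.7,0.5,0.025,0,0],[18,0,1.7,0.5,0.025,0,0],[18,0,1.7,0.5,0.022,0,0],[18,0,1.7,0.5,0.02,0,0]]}}

```text
time: 17.05
tool_pos: [567.7, -169.9, 126.4]
tcp_rot: [-120.1, 0.4, 84.3]
ft_force: [-0.3, -0.5, 2.8]
finger_gap: 18.4
```

```bash
cat > pc.py <<'E'
from h import *
from bench import *
import cv2,sys
def pin(im):
    g=cv2.imread("pics/g.png");T=g[285:375,300:400]
    z=cv2.resize(im[85:205,180:320],(700,600),interpolation=cv2.INTER_CUBIC)
    m=cv2.minMaxLoc(cv2.matchTemplate(z,T,cv2.TM_CCOEFF_NORMED));return (np.array(m[3])-[300,285])/5,round(m[1],3)
if __name__=="__main__":
    where();print(sense()['joint_pos'].round(1));s=snapshot("scene");cv2.imwrite(sys.argv[1],s);print("head shift px",pin(s))
E
python3 -c "
from pc import *
print(pin(cv2.imread('pics/p1.png')))"; python3 pc.py pics/p2.png
```

```text
(array([22.2, 29.2]), 0.674)
r 51.5 phi 59.2 lat -0.7 tilt 59.9 T [-0.09 -0.12  0.04]
[-16.   74.8  19.8 -15.6 143.9 -17.6]
head shift px (array([22.2, 29.2]), 0.674)
```

{"api": "servo_tool", "payload": {"motion": [[18,0,1.7,0.5,0.015,0,0],[18,0,1.7,0.5,0.015,0,0],[18,0,1.7,0.5,0.015,0,0],[18,0,1.7,0.5,0.01,0,0]]}}

```text
time: 17.5
tool_pos: [569.5, -170.1, 120.0]
tcp_rot: [-116.9, 0.4, 84.3]
ft_force: [-0.5, 0.3, 2.7]
finger_gap: 17.9
```

```bash
python3 pc.py pics/p3.png
```

```text
r 50.1 phi 66.5 lat -0.7 tilt 63.1 T [ 0.03  0.06 -0.02]
[-15.9  81.1  11.8 -17.9 148.5 -19.7]
head shift px (array([22.2, 29.2]), 0.677)
```

View pics/p3.png

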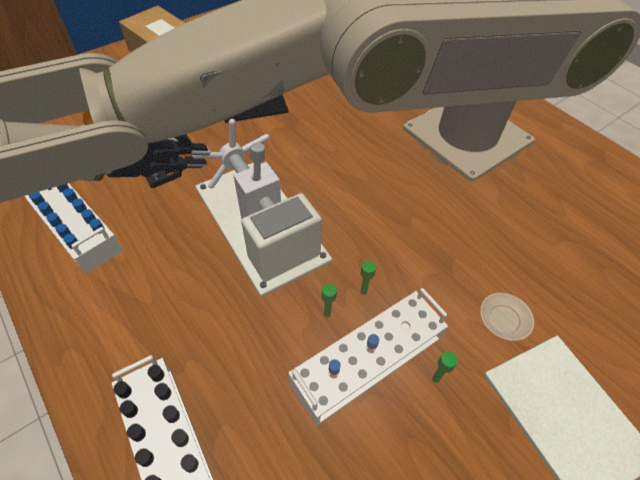

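{"api": "servo_tool", "payload": {"motion": [[24,0,-2,0,0,0,0],[24,-8,0,0,0,0,0],[24,-15,0,0,0,0,0],[24,-20,0,0,0,0,0],[24,-15,-10,0,-0.08,0,0],[26,0,-25,-5,-0.13,0,0],[26,0,-30,-10,-0.13,0,0],[26,0,-30,-20,-0.13,0,0],[26,0,-25,-25,-0.13,0,0],[26,0,-15,-20,-0.13,0,0]]}}

```text
time: 18.55
tool_pos: [531.4, -229.6, 244.6]
tcp_rot: [-154.1, -0.0, 84.5]
ft_force: [0.6, -1.1, 1.1]
finger_gap: 26.0
```

```bash
python3 - <<'E'
from h import *
from bench import *
import cv2
where();spoke(-7,130);print(sense()['joint_pos'].round(1))
t=snapshot("top");s=snapshot("scene")
z=lambda im,x,y:cv2.resize(im[y:y+120,x:x+80],(390,585),interpolation=cv2.INTER_CUBIC)
cv2.imwrite("pics/k.png",np.hstack([z(s,190,90),z(t,385,180)]))
E
```

```text
r 145.3 phi 5.4 lat -63.6 tilt 25.9 T [-0.03 -0.18  0.02]
t 18.55 pos [ 531.4 -229.6  244.6] rpy [-1.541e+02 -2.000e-02  8.453e+01] F [ 0.6 -1.1  1.1] gap 26.0 shift [ 63.6 -19.8  27. ] turn [-0.574 -0.     0.001]
[-23.5  28.8  61.9  -8.5 113.8 -19.8]
```

View pics/k.png

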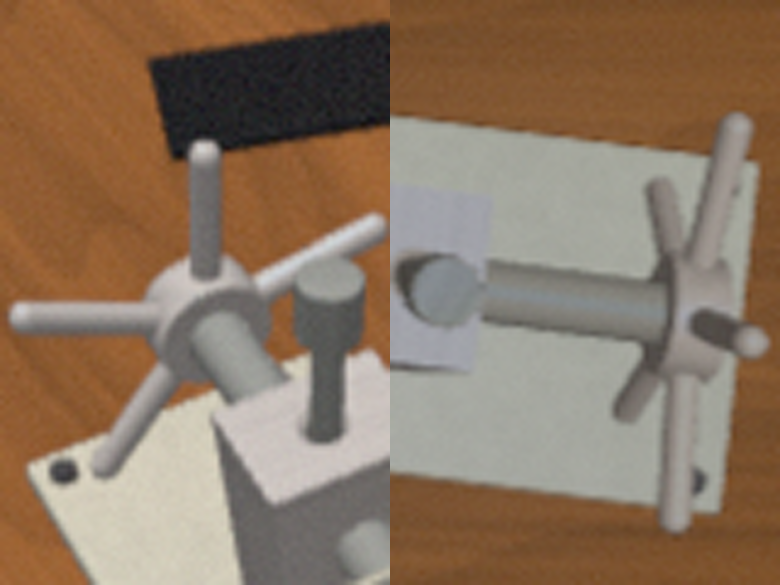

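```bash
python3 - <<'E'
from h import *
k=80/390
S=np.array([(205,150),(375,222),(20,318),(103,468)])*k+[190,90]
T=np.array([(345,125),(268,187),(360,340),(238,412),(287,522)])*k+[385,180]
def g(q):
    a=q+np.radians(72)*np.arange(5);X=AX+80*(np.sin(a)[:,None]*ex+np.cos(a)[:,None]*[0,0,1])
    m=lambda A,B:np.min(np.linalg.norm(A[:,None]-B[None],axis=2),axis=1)
    return np.r_[m(S,proj("scene",X)-0+[.9,1.7]),m(T,proj("top",X))]
b=min((least_squares(g,[q]) for q in np.radians(np.arange(0,72,8))),key=lambda r:r.cost);print(np.degrees(b.x)%72-72,b.fun.round(1))
spoke(-9,130)
E
```

```text
[-7.88329139] [1.1 1.7 2.1 2.5 2.2 1.2 0.2 1.5 1.1]
t 18.65 pos [ 531.9 -230.6  252.1] rpy [-154.69    0.21   84.47] F [ 0.1 -0.3  0.8] gap 26.2 shift [ 64.5 -21.3  36. ] turn [-0.599  0.004 -0.001]
```

{"api": "servo_tool", "payload": {"motion": [[28,0,0,0,-0.116,0,0],[28,0,0,0,-0.116,0,0],[28,0,0,0,-0.116,0,0],[28,0,0,0,-0.116,0,0],[28,15,-8,0,-0.116,0,0],[28,20,-10,0,0,0,0],[28,18,-8,0,0,0,0],[28,8,-4,0,0,0,0],[28,0,0,0,0,0,0]]}}

```text
time: 19.55
tool_pos: [502.3, -169.9, 241.9]
tcp_rot: [171.2, 0.5, 84.2]
ft_force: [-0.6, 0.6, 0.9]
finger_gap: 28.0
```

```bash
python3 -c "
from h import *
where();spoke(-7.9,50)"
```

```text
r 143.4 phi -8.4 lat -7.0 tilt -8.8 T [-0.01  0.05 -0.06]
t 19.55 pos [ 502.3 -169.9  241.9] rpy [171.18   0.48  84.21] F [-0.6  0.6  0.9] gap 28.0 shift [ 7.8 -0.3 93.3] turn [ 0.016  0.009 -0.004]
```

{"api": "servo_tool", "payload": {"motion": [[28,4,0,10,0.016,0.009,0],[28,3,0,18,0,0,0],[28,0,0,15,0,0,0],[28,0,0,6,0,0,0],[28,0,0,0,0,0,0]]}}

```text
time: 20.05
tool_pos: [512.0, -166.1, 189.8]
tcp_rot: [172.3, -0.0, 84.3]
ft_force: [-0.5, 0.0, 0.0]
finger_gap: 27.6
```

```bash
python3 -c "
from h import *
where();spoke(-7.9,50)"
```

```text
r 90.5 phi -7.4 lat -2.3 tilt -7.7 T [-0.06  0.08  0.01]
t 20.05 pos [ 512.  -166.1  189.8] rpy [ 1.7229e+02 -2.0000e-02  8.4270e+01] F [-0.5  0.   0. ] gap 27.6 shift [ 2.3 -0.7 40.5] turn [-0.003  0.    -0.004]
```

{"api": "servo_tool", "payload": {"motion": [[28,2,-0.5,6,0,0,0],[28,0,0,10,0,0,0],[28,0,0,12,0,0,0],[28,0,0,6,0,0,0],[18,0,0,0,0,0,0],[18,0,0,0,0,0,0],[18,0,0,0,0,0,0]]}}

```text
time: 20.75
tool_pos: [517.0, -165.1, 153.6]
tcp_rot: [172.3, -0.0, 84.2]
ft_force: [0.3, 0.1, -0.3]
finger_gap: 18.3
```

```bash
python3 pc.py pics/p4.png
```

```text
r 54.0 phi -7.2 lat -0.7 tilt -7.7 T [-0.01  0.08 -0.04]
[-24.8  -5.9 107.3   2.7  71.3 -19.8]
head shift px (array([22.2, 29.2]), 0.673)
```

```bash
cat > pc.py <<'E'
from h import *
from bench import *
import cv2,sys
def pin(im):
    u=lambda a:cv2.resize(a,None,fx=4,fy=4,interpolation=cv2.INTER_CUBIC)
    T=u(cv2.imread("pics/p4.png")[143:164,250:267]);z=u(im[123:184,225:292])
    m=cv2.minMaxLoc(cv2.matchTemplate(z,T,cv2.TM_CCOEFF_NORMED));return (np.array(m[3])-[100,80])/4,round(m[1],3)
if __name__=="__main__":
    where();s=snapshot("scene");cv2.imwrite(sys.argv[1],s);print("head shift px",pin(s),"F",sense()["ft_force"].round(1))
E
python3 -c "
from pc import *
print(pin(cv2.imread('pics/p4.png')),pin(cv2.imread('pics/p3.png')),proj('scene',[533,-56,206])-proj('scene',[533,-56,200]))"
```

```text
(array([0., 0.]), 0.999) (array([0., 0.]), 0.996) [[-0.35354606 -2.79915499]]
```

{"api": "servo_tool", "payload": {"motion": [[18,0,1.7,0,0.03,0,0],[18,0,1.7,0.3,0.03,0,0],[18,0,1.7,0.3,0.03,0,0],[18,0,1.7,0.3,0.03,0,0],[18,0,1.7,0.3,0.03,0,0],[18,0,1.7,0.3,0.03,0,0]]}}

```text
time: 21.4
tool_pos: [525.8, -166.2, 154.5]
tcp_rot: [-177.0, 0.0, 84.2]
ft_force: [-1.1, 0.0, -1.3]
finger_gap: 18.5
```

```bash
python3 pc.py pics/p5.png
```

```text
r 54.5 phi 2.2 lat -1.0 tilt 3.0 T [ 0.03  0.24 -0.01]
head shift px (array([-7.75,  4.25]), 0.749) F [-2.5  1.6  0.9]
```

{"api": "servo_tool", "payload": {"motion": [[18,0,1.4,0,0.025,0,0],[18,0,1.4,0,0.025,0,0],[18,0,1.4,0,0.025,0,0]]}}

```text
time: 21.75
tool_pos: [530.1, -166.7, 154.6]
tcp_rot: [-172.5, 0.0, 84.2]
ft_force: [-1.6, -0.3, 0.0]
finger_gap: 17.9
```

```bash
python3 pc.py pics/p6.png
```

```text
r 54.9 phi 6.7 lat -1.0 tilt 7.5 T [ 0.02  0.21 -0.03]
head shift px (array([-7.75,  4.5 ]), 0.719) F [-3.5  1.2  1. ]
```

{"api": "servo_tool", "payload": {"motion": [[18,0,1.1,0,0.02,0,0],[18,0,1.1,0,0.02,0,0],[18,0,1.1,0,0.02,0,0]]}}

```text
time: 22.1
tool_pos: [533.6, -167.0, 154.1]
tcp_rot: [-168.7, 0.0, 84.2]
ft_force: [-2.2, 0.7, -0.8]
finger_gap: 17.8
```

```bash
python3 pc.py pics/p7.png; python3 -c "
import cv2,numpy as np
z=lambda f:cv2.resize(cv2.imread(f)[125:195,225:290],(390,420),interpolation=cv2.INTER_CUBIC)
cv2.imwrite('pics/m.png',np.hstack([z('pics/p4.png'),z('pics/p7.png')]))"
```

```text
r 55.0 phi 10.5 lat -1.0 tilt 11.3 T [ 0.06  0.1  -0.06]
head shift px (array([-7.5 ,  4.75]), 0.704) F [-2.4  0.8  0.5]
```

View pics/m.png

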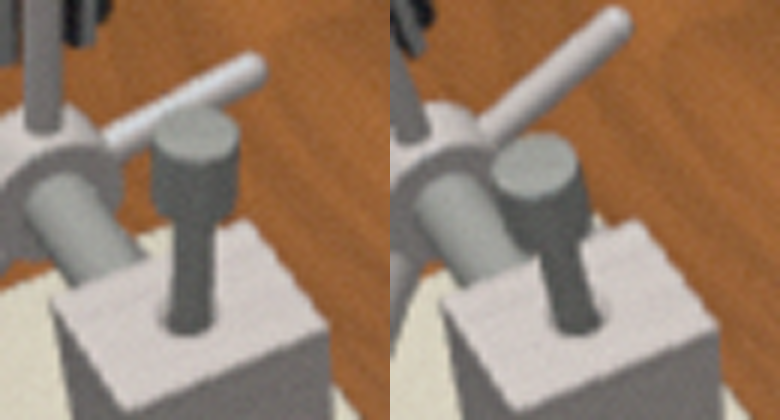

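Compared with before, the head is lower and less shank shows (crop right, head at (537,170)), so the pin has dropped. I'll nudge the wheel slightly to feel the catch.

{"api": "servo_tool", "payload": {"motion": [[18,0,1,0,0.015,0,0],[18,0,1,0,0.015,0,0]]}}

```text
time: 22.35
tool_pos: [536.0, -167.2, 153.5]
tcp_rot: [-166.9, 0.0, 84.2]
ft_force: [-1.3, -0.1, -0.1]
finger_gap: 18.1
```

```bash
python3 pc.py pics/p8.png
```

```text
r 55.0 phi 13.0 lat -1.0 tilt 13.1 T [0.08 0.12 0.06]
head shift px (array([-7.5 ,  4.75]), 0.701) F [-2.1  0.3  1.3]
```

{"api": "servo_tool", "payload": {"motion": [[18,0,1,0,0.015,0,0],[18,0,1,0,0.015,0,0]]}}

```text
time: 22.6
tool_pos: [538.2, -167.5, 153.0]
tcp_rot: [-165.0, 0.0, 84.2]
ft_force: [-2.7, 1.4, -1.0]
finger_gap: 18.0
```

{"api": "servo_tool", "payload": {"motion": [[18,0,0.8,0,0.015,0,0],[18,0,0.8,0,0.015,0,0]]}}

```text
time: 22.8
tool_pos: [539.7, -167.6, 152.5]
tcp_rot: [-163.1, 0.0, 84.2]
ft_force: [-2.2, 0.1, -0.1]
finger_gap: 17.7
```

```bash
python3 pc.py pics/p9.png
```

```text
r 54.9 phi 17.0 lat -1.1 tilt 16.9 T [ 0.06  0.12 -0.  ]
head shift px (array([-7.5 ,  4.75]), 0.691) F [-1.3 -0.6  0.8]
```

```bash
python3 - <<'E'
import cv2,numpy as np
u=lambda a:cv2.resize(a,None,fx=5,fy=5,interpolation=cv2.INTER_CUBIC)
T=u(cv2.imread("pics/p9.png")[146:168,241:259])
g=cv2.imread("pics/g.png")
m=cv2.minMaxLoc(cv2.matchTemplate(g,T,cv2.TM_CCOEFF_NORMED));print(m[1],np.array(m[3])/5+[180,85]-[241,146])
for i in(5,7,8):
  m=cv2.minMaxLoc(cv2.matchTemplate(u(cv2.imread(f"pics/p{i}.png")[136:178,231:269]),T,cv2.TM_CCOEFF_NORMED));print(i,m[1],(np.array(m[3])-50)/5)
E
```

```text
0.9151598215103149 [-0.2 -3.2]
5 0.9243087768554688 [0.  0.2]
7 0.9764934778213501 [0. 0.]
8 0.9881521463394165 [0. 0.]
```

{"api": "servo_tool", "payload": {"motion": [[18,0,0.8,0,0.015,0,0],[18,0,0.8,0,0.015,0,0]]}}

```text
time: 23.05
tool_pos: [541.4, -167.8, 151.9]
tcp_rot: [-161.2, 0.0, 84.2]
ft_force: [-1.8, 0.8, -0.7]
finger_gap: 18.1
```

{"api": "servo_tool", "payload": {"motion": [[18,0,0.8,0,0.015,0,0],[18,0,0.8,0,0.015,0,0]]}}

```text
time: 23.25
tool_pos: [542.9, -167.9, 151.3]
tcp_rot: [-159.3, 0.0, 84.2]
ft_force: [-1.9, 0.4, -0.4]
finger_gap: 17.9
```

{"api": "servo_tool", "payload": {"motion": [[18,0,0.7,0,0.013,0,0],[18,0,0.7,0,0.013,0,0]]}}

```text
time: 23.45
tool_pos: [544.4, -168.1, 150.6]
tcp_rot: [-157.7, 0.0, 84.2]
ft_force: [-3.7, -0.5, 1.1]
finger_gap: 17.9
```

```bash
python3 pc.py pics/p10.png
```

```text
r 54.7 phi 22.3 lat -1.1 tilt 22.3 T [ 0.06  0.14 -0.02]
head shift px (array([-5.25,  4.  ]), 0.715) F [-2.   0.3  0.7]
```

{"api": "servo_tool", "payload": {"motion": [[18,0,0.7,0,0.012,0,0],[18,0,0.7,0,0.012,0,0]]}}

```text
time: 23.7
tool_pos: [545.9, -168.2, 150.0]
tcp_rot: [-156.2, 0.0, 84.2]
ft_force: [-2.1, 0.4, -0.3]
finger_gap: 18.3
```

```bash
python3 pc.py pics/p11.png
```

```text
r 54.7 phi 24.1 lat -1.1 tilt 23.8 T [-0.01  0.11  0.05]
head shift px (array([-4.5 ,  3.75]), 0.73) F [-1.4 -0.5  2.2]
```

{"api": "servo_tool", "payload": {"motion": [[18,0,0.7,0,0.012,0,0],[18,0,0.7,0,0.012,0,0]]}}

```text
time: 23.95
tool_pos: [547.2, -168.3, 149.4]
tcp_rot: [-154.7, 0.0, 84.2]
ft_force: [-2.9, 0.2, 0.3]
finger_gap: 18.0
```

{"api": "servo_tool", "payload": {"motion": [[18,0,0.7,0,0.012,0,0],[18,0,0.7,0,0.012,0,0]]}}

```text
time: 24.15
tool_pos: [548.1, -168.4, 148.8]
tcp_rot: [-153.1, 0.0, 84.2]
ft_force: [-2.9, 0.8, 1.0]
finger_gap: 17.7
```

```bash
python3 pc.py pics/p12.png
```

```text
r 54.6 phi 26.7 lat -1.1 tilt 26.9 T [ 0.04  0.34 -0.01]
head shift px (array([-3.75,  3.25]), 0.742) F [-3.1  0.4  4.1]
```

{"api": "servo_tool", "payload": {"motion": [[18,0,0.7,0,0.01,0,0],[18,0,0.7,0,0.01,0,0]]}}

```text
time: 24.4
tool_pos: [549.2, -168.6, 148.1]
tcp_rot: [-151.8, 0.0, 84.2]
ft_force: [-5.2, 0.2, 1.3]
finger_gap: 17.8
```

Resistance is rising and the head is moving with the wheel, so the pin is caught. I'll ease the wheel back to mid-play and leave radially.

{"api": "servo_tool", "payload": {"motion": [[18,0,-2,0,-0.036,0,0],[18,0,-2,0,-0.036,0,0],[18,0,-2,0,-0.036,0,0],[18,0,-2,0,-0.036,0,0],[18,0,-2,0,-0.036,0,0],[18,0,-2,0,-0.036,0,0],[18,0,0,0,0,0,0]]}}

```text
time: 25.1
tool_pos: [542.9, -167.7, 151.2]
tcp_rot: [-165.0, 0.0, 84.3]
ft_force: [1.3, -0.6, 0.4]
finger_gap: 18.1
```

```bash
python3 pc.py pics/p13.png
```

```text
r 54.7 phi 20.6 lat -0.9 tilt 15.0 T [-0.01 -0.16 -0.04]
head shift px (array([-1.,  2.]), 0.769) F [-0.1 -0.3 -0.6]
```

{"api": "servo_tool", "payload": {"motion": [[18,0,-2,0,0,0,0],[18,0,-2,0,0,0,0],[18,0,0,0,0,0,0]]}}

```text
time: 25.45
tool_pos: [540.1, -167.4, 152.1]
tcp_rot: [-165.0, 0.0, 84.3]
ft_force: [-0.7, -0.5, -0.2]
finger_gap: 17.9
```

```bash
python3 pc.py pics/p14.png
```

```text
r 54.6 phi 17.6 lat -0.8 tilt 15.0 T [-0.01 -0.12  0.04]
head shift px (array([-1.,  2.]), 0.779) F [ 0.6  0.6 -0.8]
```

{"api": "servo_tool", "payload": {"motion": [[30,0,0,0,0,0,0],[30,0,0,0,0,0,0],[30,0,0,0,0,0,0],[30,0,0,-10,0,0,0],[30,0,0,-20,0,0,0],[30,0,0,-30,0,0,0],[30,0,0,-30,-0.08,0,0],[10,0,0,-20,-0.09,0,0],[0,0,0,0,-0.09,0,0]]}}

```text
time: 26.4
tool_pos: [569.0, -169.9, 261.8]
tcp_rot: [-179.8, -0.1, 84.3]
ft_force: [0.0, -0.2, 0.7]
finger_gap: 1.9
```

```bash
python3 - <<'E'
from pc import *
im=snapshot("scene");cv2.imwrite("pics/p15.png",im);print(pin(im))
# head top centre: hole centre px measured (256.4,177.7)
c=np.array([.9,1.7]);print("upright head top @200:",proj("scene",[534.3,-55.5,200])[0]+c,"@206",proj("scene",[534.3,-55.5,206])[0]+c)
# bright top ellipse in patch
g=cv2.resize(im[140:175,238:272],None,fx=6,fy=6,interpolation=cv2.INTER_CUBIC)
hsv=cv2.cvtColor(g,cv2.COLOR_BGR2HSV)
m=((hsv[...,1]<45)&(hsv[...,2]>105)&(hsv[...,2]<165)).astype(np.uint8)
n,l,st,ce=cv2.connectedComponentsWithStats(m)
for i in range(1,n):
  if st[i,4]>400: print(st[i]/6,ce[i]/6+[238,140])
go([534.5,-55.5,240],[180,0,84.5])
E
```

```text
(array([-1.,  2.]), 0.778)
upright head top @200: [252.5208646  152.10270133] @206 [252.16347559 149.30417907]
[   0.            0.           11.66666667   32.83333333 1170.83333333] [242.49411625 158.19193357]
[ 11.33333333   5.33333333  14.33333333   9.66666667 645.        ] [256.33867356 150.09956934]
[ 21.5         17.16666667   6.5         17.83333333 128.        ] [262.0766059  165.02213542]
t 26.45 pos [ 567.4 -169.5  260.6] rpy [-1.7995e+02 -8.0000e-02  8.4330e+01] F [ 4.2 -0.2  2.3] gap -0.1 shift [110.1 -44.   20.7] turn [-0.001 -0.001 -0.003]
```

{"api": "servo_tool", "payload": {"motion": [[0,15,-5,0,0,0,0],[0,25,-9,0,0,0,0],[0,30,-12,3,0,0,0],[0,25,-9,5,0,0,0],[0,12,-5,5,0,0,0],[0,0,0,5,0,0,0],[0,0,0,0,0,0,0],[0,0,0,0,0,0,0]]}}

```text
time: 27.25
tool_pos: [536.2, -58.1, 245.9]
tcp_rot: [-179.8, 0.1, 84.2]
ft_force: [0.3, -0.5, -0.6]
finger_gap: 0.3
```

```bash
python3 -c "
from h import *
go([530,-55.5,208],[180,0,84.5])"
```

```text
t 27.25 pos [536.2 -58.1 245.9] rpy [-1.7975e+02  9.0000e-02  8.4160e+01] F [ 0.3 -0.5 -0.6] gap 0.3 shift [ 2.  -6.2 38. ] turn [-0.004  0.002 -0.006]
```

{"api": "servo_tool", "payload": {"motion": [[0,2,-6,8,-0.004,0,0],[0,0,0,15,0,0,0],[0,0,0,10,0,0,0],[0,0,0,3,0,0,0],[0,0,0,0,0,0,0],[0,0,0,0,0,0,0]]}}

```text
time: 27.85
tool_pos: [531.2, -59.7, 207.2]
tcp_rot: [-179.9, 0.1, 83.9]
ft_force: [0.8, -0.7, 0.6]
finger_gap: -0.1
```

{"api": "servo_tool", "payload": {"motion": [[0,0,0,3,0,0,0],[0,0,0,3,0,0,0],[0,0,0,2,0,0,0]]}}

```text
time: 28.15
tool_pos: [532.3, -60.0, 200.2]
tcp_rot: [180.0, 0.2, 83.9]
ft_force: [-1.0, 0.5, 4.7]
finger_gap: -0.0
```

{"api": "servo_tool", "payload": {"motion": [[0,0,0,-4,0,0,0],[0,4.5,-1,0,0,0,-0.01],[0,0,0,3,0,0,0],[0,0,0,3,0,0,0],[0,0,0,2,0,0,0],[0,0,0,2,0,0,0]]}}

```text
time: 28.75
tool_pos: [533.5, -55.0, 196.4]
tcp_rot: [179.6, 0.2, 84.6]
ft_force: [0.1, 0.3, 5.1]
finger_gap: -0.1
```

{"api": "servo_tool", "payload": {"motion": [[0,0,0,2,0,0,0],[0,0,0,2,0,0,0],[0,0,0,2,0,0,0]]}}

```text
time: 29.05
tool_pos: [535.6, -55.3, 192.7]
tcp_rot: [179.3, 0.2, 84.6]
ft_force: [0.3, 0.2, 5.8]
finger_gap: -0.3
```

{"api": "servo_tool", "payload": {"motion": [[0,0,-0.5,2.5,0.006,0,0],[0,0,-0.5,2.5,0.004,0,0],[0,0,-0.5,2.5,0.003,0,0],[0,0,-0.5,2.5,0.003,0,0],[0,0,-0.5,2.5,0.003,0,0]]}}

```text
time: 29.55
tool_pos: [536.8, -55.8, 184.1]
tcp_rot: [179.8, 0.3, 84.6]
ft_force: [0.5, -0.4, 5.5]
finger_gap: -0.1
```

{"api": "servo_tool", "payload": {"motion": [[0,0,-0.4,2.5,0.003,0,0],[0,0,-0.4,2.5,0.003,0,0],[0,0,-0.4,2.5,0.003,0,0],[0,0,-0.4,2.5,0.003,0,0],[0,0,-0.4,2.5,0.003,0,0]]}}

```text
time: 30.05
tool_pos: [539.1, -56.3, 176.5]
tcp_rot: [-179.9, 0.3, 84.6]
ft_force: [-0.7, 0.5, 8.1]
finger_gap: -0.2
```

{"api": "servo_tool", "payload": {"motion": [[0,0,-1.5,2.5,0,0,0],[0,0,-1.5,2.5,0,0,0],[0,0,-1.5,2.5,0,0,0],[0,0,-1.2,2.5,0,0,0],[0,0,-1.2,2.5,0,0,0]]}}

```text
time: 30.55
tool_pos: [538.9, -56.5, 171.9]
tcp_rot: [179.0, 0.3, 84.5]
ft_force: [1.4, 0.7, 9.8]
finger_gap: 0.2
```

{"api": "servo_tool", "payload": {"motion": [[0,0,-0.8,2.5,0,0,0],[0,0,-0.8,2.5,0,0,0],[0,0,-0.8,2,0,0,0],[0,0,-0.8,2,0,0,0]]}}

```text
time: 30.95
tool_pos: [540.3, -56.0, 169.4]
tcp_rot: [178.3, 0.3, 84.6]
ft_force: [-1.5, 1.3, 8.5]
finger_gap: -0.0
```

{"api": "servo_tool", "payload": {"motion": [[0,0,0,-6,0.01,0,0],[0,0,-6,-2,0.01,0,0],[0,0,0,0,0.01,0,0],[0,0,0,0,0,0,0]]}}

```text
time: 31.35
tool_pos: [533.0, -55.3, 177.2]
tcp_rot: [-179.8, 0.3, 84.6]
ft_force: [-1.0, 1.3, 0.2]
finger_gap: -0.0
```

```bash
python3 -c "
from h import *
go([533,-55.5,168],[180,0,84.5])"
```

```text
t 31.35 pos [533.  -55.3 177.2] rpy [-179.76    0.3    84.57] F [-1.   1.3  0.2] gap -0.0 shift [-0.2  0.1  9.2] turn [-0.004  0.005  0.001]
```

{"api": "servo_tool", "payload": {"motion": [[0,0,0,4,0,0,0],[0,0,-0.5,4,0,0,0],[0,0,-0.7,4,0.003,0,0],[0,0,-0.7,4,0.003,0,0],[0,0,-0.7,4,0.003,0,0]]}}

```text
time: 31.85
tool_pos: [533.0, -55.3, 163.9]
tcp_rot: [-179.7, 0.3, 84.6]
ft_force: [-16.0, 2.8, 38.3]
finger_gap: -0.0
```

{"api": "servo_tool", "payload": {"motion": [[0,0,-0.7,4,0.004,0,0],[0,0,-0.7,4,0.004,0,0],[0,0,-0.7,4,0.004,0,0]]}}

```text
time: 32.15
tool_pos: [533.0, -55.3, 164.0]
tcp_rot: [-179.4, 0.4, 84.6]
ft_force: [-13.5, 1.6, 29.2]
finger_gap: -0.4
```

{"api": "servo_tool", "payload": {"motion": [[0,0,0,-5,0,0,0],[0,0,0,-20,0,0,0],[0,0,0,-35,0,0,0],[0,0,0,-40,0,0,0],[0,-30,0,-20,0,0,0],[0,-40,-20,0,0,0,0],[0,-40,-30,0,0,0,0],[0,-40,-30,0,0,0,0],[0,0,0,0,0,0,0],[0,0,0,0,0,0,0]]}}

```text
time: 33.15
tool_pos: [436.5, -200.7, 286.9]
tcp_rot: [-179.2, 0.4, 84.7]
ft_force: [0.2, 0.3, 1.0]
finger_gap: -0.2
```

```bash
python3 - <<'E'
from pc import *
im=snapshot("scene");t=snapshot("top")
c=np.array([.9,1.7]);print("home head top expected",proj("scene",[534.3,-55.5,164])[0]+c,proj("top",[534.3,-55.5,164]))
g=cv2.resize(im[145:185,235:280],None,fx=6,fy=6,interpolation=cv2.INTER_CUBIC)
cv2.imwrite("pics/final.png",np.hstack([cv2.resize(im[130:200,220:290],(390,390)),cv2.resize(t[205:270,355:420],(390,390))]))
T=cv2.imread("pics/p15.png")[145:153,249:264]
m=cv2.minMaxLoc(cv2.matchTemplate(im[140:190,230:285],T,cv2.TM_CCOEFF_NORMED));print(m[1],np.array(m[3])+[230,140]+[7.3,5.1])
hsv=cv2.cvtColor(g,cv2.COLOR_BGR2HSV);mm=((hsv[...,1]<45)&(hsv[...,2]>105)&(hsv[...,2]<165)).astype(np.uint8)
n,l,st,ce=cv2.connectedComponentsWithStats(mm)
for i in range(1,n):
  if st[i,4]>300: print((st[i]/6).round(1),ce[i]/6+[235,145])
s=sense();print(s["time"],s["tool_pos"],s["ft_force"].round(1))
# tubes unmoved?
i0=cv2.imread("pics/top0.png")
for x,y in((215,190),(211,227)): print(cv2.absdiff(i0[y-8:y+8,x-8:x+8],t[y-8:y+8,x-8:x+8]).mean())
E
```

```text
home head top expected [254.56887491 168.13957529] [[392.06882626 235.26465368]]
0.6414949893951416 [268.3 174.1]
[   0.     0.    31.    37.2 2702.3] [247.21189507 162.93384318]
[ 0.  32.7  5.   7.3 55. ] [237.1469697  181.46969697]
[ 32.7  34.7  12.3   5.3 200.3] [275.41846922 183.01317249]
33.25 [ 437.15052158 -199.8214951   286.83170959] [-0.7  0.8 -0.3]
1.5846354166666667
1.73046875
```

```bash
python3 - <<'E'
from pc import *
im=snapshot("scene");g=cv2.cvtColor(im,cv2.COLOR_BGR2GRAY)
b=im.astype(int)
for r in range(156,192,2): print(r,g[r,240:276:2])
E
```

```text
156 [118 103 106 157 165 168 166 161 156 157 137 119 115 105 106 101 107 104]
158 [141 107 103 123 130 133 143 146 152 154 164 164 169 110 107 106 102 102]
160 [150 129 101  97 102 100 105 109 112 116 122 131 134 103 110 104 108 103]
162 [156 153 120 101 100 108 123 150 153 130 133 110 174 174 105 108 107 106]
164 [161 154 143 112 157 149 154 155 154 149 181 196 200 201 139 105 109 108]
166 [160 159 156 139 155 156 156 156 153 155 149 200 200 192 194 142 104 105]
168 [156 157 157 149 157 157 158 161 158 159 140 189 194 194 198 192 108 105]
170 [145 160 185 183 136 160 162 161 160 143  83 196 198 196 197 197 179 105]
172 [185 196 197 198  95 101 115 118 104  79  83 169 198 196 199 198 199 139]
174 [195 198 199 196 108  78  88  89  87  82  85 148 201 195 194 197 193 193]
176 [195 193 195 195 141  84  90  88  86  82  79 153 196 194 194 194 196 196]
178 [197 200 198 195 191  84  85  87  86  81  88 186 195 196 197 196 199 200]
180 [196 195 201 197 201 166  93  89  90  99 181 198 196 199 202 196 200 193]
182 [201 200 199 197 196 196 186 181 182 198 200 199 199 196 196 188 163 122]
184 [199 195 197 196 197 198 198 198 197 200 197 199 194 178 147 103 106 108]
186 [129 197 198 200 200 198 198 202 199 198 196 166 126 106 100 105 107 103]
188 [ 99 171 202 198 201 198 198 198 189 146 119 103 103 106 109 103 105 105]
190 [ 98 102 200 201 198 193 169 137 109 104 105 106 106 105 105 103 108 107]
```

```bash
python3 -c "
from bench import *
print(hand_in())"
```

```text
the job is handed in; nothing more can be done
None
```

The shaft is locked and the job is handed in at about 33 s of the 72 s. I took the pin from the rack and stood it in the block's hole. Then I turned the wheel by two spokes in turn, top toward +x. The pin dropped in after roughly 40–50° of turning. Last, I pushed it home from above.

**Catch:** the camera showed the pin's head about 3.2 px lower, roughly 7 mm. The first sign was that drop. I then kept turning in 1 mm steps until the push rose from about 2 to 5.4 N and the head moved with the wheel. I eased the wheel back to mid-play before pushing the pin in.

**Home:** the push stopped with the fingertips at z = 164.0 mm, which is exactly the head's top when home. In the last camera picture the head sits directly on the block with no shank showing. I checked this from pixel values, because the 12-picture viewing limit was reached and I could not view the final image. The head's top came out at row 167 against an expected 168.

**Tubes:** both look unmoved in a before-and-after image comparison. The arm touched nothing at hand-in.

**What went less well:**
- **Pressing force:** the final push was firmer than intended. The wrist read about 38 N upward and 16 N sideways, about 42 N combined, with the closed fingertips on the head once it was home. That is well under the 120 N wrist limit. The 40 N limit is for the arm or gripper body, and I can't tell whether fingertip contact counts toward it.
- **First push:** the fingertips slid about 6 mm off centre on the head, so I lifted and recentred before finishing.
- **First reach:** my first approach to a spoke, from the robot's side, ran into joint limits without touching anything.

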